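# Tip a finned housing onto its heat sink and bed it on the stop bar

## Task

Get the blue-covered housing ready for the bench jig: without picking it up, push it high on its blue cover so that it topples towards the dark steel stop bar and lies on its fins, blue cover up. Then slide it along the mat until its far end lies flat on the stop bar, with the whole end on the bar, and press it home against the bar with about 12 N (never more than 24 N on the bar) for about a second. Leave it lying there against the bar, and leave everything else on the bench alone.

Things in the scene. Friction and masses are not known exactly. Their poses are not given: they have to be found in the camera images.
- housing: Aluminium box 60 x 85 x 130 mm (its x, y, z), 0.48 to 0.78 kg, centre of mass near its middle, standing on a small end on the mat. Origin: centre of that end; z runs up to the other end, x out of the finned side (30 mm off), -x out of the flat blue cover (30 mm off). The fins start facing the stop bar within 0.25 rad. Toppled right, x points down, z to the bar.
- housing_end (a point): Centre of the housing's other small end (the upper one at the start, with the black socket), at 0, 0, 130 mm in the housing's frame, same axes; this end must finish flat on the stop bar.
- housing_middle (a point): Middle of the housing's box, at 0, 0, 65 mm in its frame.
- mat: Black rubber mat, fixed to the table, 440 x 320 mm, 4 mm thick. Origin: centre of its underside, on the table; its x axis is the long way, from the standing housing to the stop bar. Friction coefficient on it about 0.5 to 0.72; the housing lands and slides on it.
- stop: Dark steel stop bar fixed on the mat, rigid, 165 mm long (y), 30 mm thick (x), 40 mm tall, with a low foot and two red clamp knobs on its far side. Origin: centre of the bar's underside, on the mat; its x axis points away from the housing. The flat face that the housing is pressed against is at x = -15 mm.
- stop_face (a point): Point on the stop bar's flat working face, midway along it, 30 mm above the mat; axes as the stop bar's, so x points into the bar.
- driver: Blue pen screwdriver, 24 mm thick, 180 mm long, lying on the mat along one of its long edges. Leave it alone. Origin under its middle, x along it.
- screw_jar: Small clear jar, 36 mm wide, 45 mm tall, standing near the mat's other long edge. Leave it alone. Origin: centre of its underside.
- multimeter: Yellow meter, 135 x 72 x 32 mm, lying on the table to the left. Leave it alone. Origin: centre of its underside.
- tape_roll: Yellow roll, 84 mm across, 19 mm tall, to the left. Leave it alone. Origin: centre of its underside.
- circuit_board: Green circuit board, 100 x 70 mm, 10 mm tall, to the right. Leave it alone. Origin: centre of its underside.
- solder_reel: Grey reel, 56 mm across, 45 mm tall, to the right. Leave it alone. Origin: centre of its underside.
There are look-alikes about, which are no part of the job. What is shaped like the housing but green is not meant.

How it is judged:
By the outcome, as a careful person would: the job done as asked, in the order asked, and still so for the second after the job is handed in, with the robot touching nothing.
It also fails if it takes over 58 s, if anything falls off the work surface, if the arm or the gripper's body presses on something with over 40 N, if the wrist force passes 120 N, or if a joint passes its speed limit or range.

## Robot

A 6-joint arm with a two-finger parallel gripper is mounted at the origin on the work surface. World frame = base frame: x ahead of the robot, y to its left, z up, the work surface at z = 0. Lengths are in m, angles in rad, forces in N, time in s.
With the tool pointing down it reaches from about 0.275 to 0.825 m from the base axis. Payload 5.2 kg.
Tool frame: the origin (TCP) lies at the very end of the fingers, on their centre line; the grasp point (between the pads) lies 19 mm behind it (env.tcp_to_grasp is the distance from the TCP to the grasp point, in m); y points along the fingers, z is the direction in which the jaws open and shut, and the axes are right-handed (so a half turn about y gives the same grasp; the last joint's range is limited). The gripper opens to 93 mm and grips with 3 to 60 N. Pads are 15 mm wide; open, the fingers measure 128 mm over their backs; the gripper's body (75 mm by 188 mm) begins 65 mm behind the grasp point.
Start: joints at [0.911, 0.259, 1.535, -0, 1.348, -0.203], TCP at [0.243, 0.494, 0.188] pointing down, gripper open.
Joint ranges: [-3.14, 3.14], [-0.91, 2.08], [0.19, 2.58], [-1.22, 4.36], [0.22, 2.71], [-3.12, 3.12]. Speed limits (rad/s): [2.57, 2.57, 3.14, 3.14, 3.14, 3.14].

## Interface

Orientations are given as a unit quaternion [w, x, y, z].
In Python, from station import env, viewer, workorder gives the robot as it stands.
- The arm moves only by the tool move_arm, never from a script. Its argument "rows" is a list of rows, each a list of 7 numbers: the shift along the tool's x, y, z in mm, then the turn, a rotation vector about the tool's x, y, z in degrees, then the closure, from -1 (fully open) to 1 (shut), so that 0 is half open. In form: [[x, y, z, wx, wy, wz, jaw], ...]. A call has 1 to 10 rows; each row is the pose to reach, as a shift and turn from the pose measured when the call began, along the tool's axes at that moment; what a row does not reach only later rows make up. A row lasts 1/8 s, in which the tool goes at most 62.5 mm and 10.7 degrees, less where a joint would pass 70% of its speed; a pose out of reach is approached as far as the arm can. A call with a gripper value outside its range is refused whole. The fingers move at their own pace and stop on an object; "force" is the grip in N (left out, the last holds). Time passes only in rows, so rows that repeat a pose let the fingers close. It gives the time, the measured TCP pose, the force and the opening at its end, in the units of the state.
- env.get_obs(): the state, without advancing time (a new reading comes with each control period).
- viewer.read_camera(name): name is "side" or "top" or "wrist"; returns a dict with "img" (420x560x3 uint8, red, green, blue), "vertical_fov" (degrees; the focal length in pixels is half the picture's height over the tangent of half this angle, whatever the lens; pixels are square), "cx", "cy" (the principal point, pixels), "origin" and "rotation" of the camera in the world. Camera axes: x right, y down, z forward; pixel columns grow to the right and rows downward; lengths in m; the calibration is good to about 2 mm. A picture is of the moment at which its call begins. There is no depth.
- workorder.finish_job(): hands the job in, once; it reports no verdict.
The state is a dict: "clock": time; "q": joint angles; "joint_vel": joint speeds; "tau": joint torques, N m; "tool_pos": TCP position; "orientation": TCP orientation; "force": force on the tool from outside, world axes, zero at the start; "ft_torque": the same for the moment, N m; "finger_gap": opening from 0.0 (shut) to 1.0 (fully open).
Only numpy, scipy, OpenCV 4.12 (cv2) and the standard library are available. Lean on these libraries where they do the work, as an engineer would, in place of code of your own. Each camera call takes 0.05 s, during which the arm holds its last target. There are 200 camera calls.

## Working session

There is one attempt and no reset: what is moved stays moved. The work goes in short steps, Python scripts to look and compute and a tool call to move; the robot and the scene stay as the last step left them, time stands still between calls to the robot, and variables do not carry over. Pictures are saved under pics/ and viewed, about 8 in all and at most 12, crops included, and the job is handed in when it is done.

Besides the shell and the picture viewer there is one more tool, called after "Request:" by a JSON object that holds its "op" and its "data". move_arm: Moves the arm, as the interface text tells. Its arguments: {"type":"object","properties":{"rows":{"type":"array"},"force":{"type":"number"}},"required":["rows"]}

```bash
ls; mkdir -p pics; cat > h.py <<'E'
import numpy as np, cv2
from scipy.spatial.transform import Rotation as R
from station import env, viewer, workorder
def cam(n,save=None):
    c=viewer.read_camera(n); c['f']=c['img'].shape[0]/2/np.tan(np.radians(c['vertical_fov'])/2)
    c['origin']=np.array(c['origin']); c['rotation']=np.array(c['rotation'])
    if save: cv2.imwrite('pics/'+save,c['img'][:,:,::-1])
    return c
def ray(c,u,v,z):
    d=c['rotation']@np.array([(u-c['cx'])/c['f'],(v-c['cy'])/c['f'],1]); t=(z-c['origin'][2])/d[2]
    return c['origin']+t*d
def proj(c,p):
    q=c['rotation'].T@(np.array(p)-c['origin']); return q[:2]/q[2]*c['f']+[c['cx'],c['cy']]
def rot():
    w,x,y,z=env.get_obs()['orientation']; return R.from_quat([x,y,z,w])
E
python3 - <<'E'
from h import *
for n in ('top','side'):
    c=cam(n,n+'0.png'); print(n,c['origin'],c['rotation'].round(3).tolist(),c['f'],c['cx'],c['cy'])
a=cv2.imread('pics/top0.png');b=cv2.imread('pics/side0.png')
o=env.get_obs(); print(o); print(rot().as_matrix().round(3))
E
```

```text
pics
top [ 3.93083113e-01 -2.63697582e-04  1.14085736e+00] [-0.041, 0.713, -0.698, 0.061] 407.3773728527755 275.9092246083925 209.50390910578193
side [ 0.53572599 -1.02098687  0.79238997] [-0.47, 0.883, -0.001, 0.008] 408.0574980188727 278.6436488607869 210.78517534143182
{'clock': 0.1, 'q': array([ 9.11207535e-01,  2.59234177e-01,  1.53595683e+00, -2.08163672e-05,
        1.34797520e+00, -2.02773919e-01]), 'joint_vel': array([-0.00168379, -0.00062395, -0.0001541 , -0.00184685, -0.00038684,
       -0.00010181]), 'tau': array([ 1.01892347e-03, -4.38206685e+01, -2.84644657e+01,  7.19690043e-02,
        3.62685020e-02, -9.46333307e-05]), 'tool_pos': array([0.24224532, 0.49319333, 0.18702696]), 'orientation': array([-0.68823371,  0.68925054, -0.16033215,  0.15988015]), 'force': array([-0.72539593,  0.05687714,  0.49046219]), 'ft_torque': array([0.01834971, 0.01469147, 0.05383159]), 'finger_gap': 1.004032018624564}
[[ 0.897 -0.001  0.441]
 [-0.441 -0.001  0.897]
 [-0.    -1.    -0.002]]
```

```bash
sed -i "s/c\['rotation'\]=np.array(c\['rotation'\])/w,x,y,z=c['rotation']; c['rotation']=R.from_quat([x,y,z,w]).as_matrix()/" h.py; python3 - <<'E'
from h import *
c=cam('top');print(c['rotation'].round(2).tolist());c=cam('side');print(c['rotation'].round(2).tolist())
E
```

```text
[[0.02, -0.99, 0.14], [-1.0, -0.02, -0.03], [0.03, -0.14, -0.99]]
[[1.0, 0.01, 0.02], [-0.01, -0.56, 0.83], [0.01, -0.83, -0.56]]
```

View pics/top0.png

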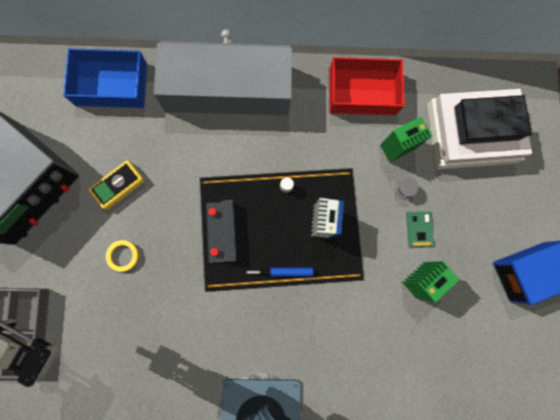

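View pics/side0.png

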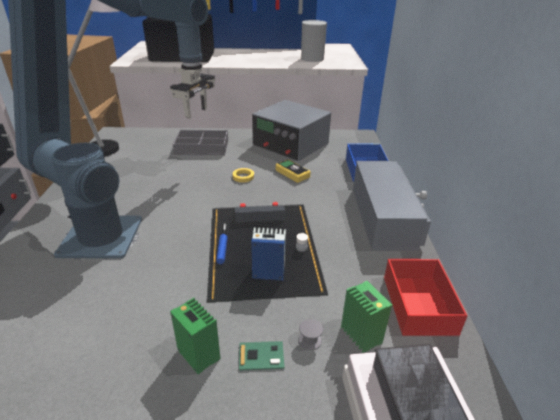

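Top view: the blue-covered housing is at about (328,217), with its fins towards the stop bar at (222,232). The driver is at (290,271) and the jar at (287,185). There are three housing-shaped things: top (328,217) with a blue cover, and green ones at (405,140) and (433,283). The blue one on the mat is the one meant. Next I'll confirm with an enlarged crop and measure.

```bash
python3 - <<'E'
from h import *
a=cv2.imread('pics/top0.png')[160:300,190:375]; A=cv2.resize(a,None,fx=4.3,fy=4.3,interpolation=cv2.INTER_CUBIC)
cv2.imwrite('pics/topcrop.png',A[:600])
c=cam('top');s=cam('side')
def comp(c,m,box):
    u0,v0,u1,v1=box; k=np.zeros_like(m);k[v0:v1,u0:u1]=m[v0:v1,u0:u1]; return k
h=cv2.cvtColor(c['img'],cv2.COLOR_RGB2HSV)
org=cv2.inRange(h,(8,80,60),(28,255,255))
for nm,b in (('upper',(195,165,365,190)),('lower',(195,270,365,295))):
    v,u=np.nonzero(comp(c,org,b)); 
    i,j=u.argmin(),u.argmax(); p,q=[ray(c,u[k],v[k],.004) for k in(i,j)]; print(nm,(u[i],v[i]),(u[j],v[j]),p.round(4),q.round(4),np.degrees(np.arctan2(*(p-q)[[0,1]])).round(2))
red=cv2.inRange(h,(0,120,70),(6,255,255))
n,l,st,ce=cv2.connectedComponentsWithStats(comp(c,red,(200,190,245,270)))
for k in range(1,n):print('red',st[k],ce[k])
blu=cv2.inRange(h,(100,120,40),(125,255,255))
for b in ((310,190,350,245),(260,260,320,280)):
    cn=max(cv2.findContours(comp(c,blu,b),0,2)[0],key=cv2.contourArea); print('blue',cv2.minAreaRect(cn),cv2.boxPoints(cv2.minAreaRect(cn)).round(1).tolist())
wh=cv2.inRange(h,(0,0,150),(180,60,255)); cn=max(cv2.findContours(comp(c,wh,(310,190,345,245)),0,2)[0],key=cv2.contourArea);print('white',cv2.boxPoints(cv2.minAreaRect(cn)).round(1).tolist())
E
```

```text
upper (np.int64(202), np.int64(182)) (np.int64(350), np.int64(172)) [0.6332 0.1802 0.004 ] [ 0.6734 -0.2418  0.004 ] -5.44
lower (np.int64(207), np.int64(285)) (np.int64(360), np.int64(274)) [0.3464 0.1536 0.004 ] [ 0.3841 -0.2676  0.004 ] -5.11
red [208 208   9   8  58] [212.         211.44827586]
red [210 248   9   8  60] [214.11666667 251.65      ]
blue ((339.5596618652344, 219.36585998535156), (10.241901397705078, 38.78791809082031), 13.671306610107422) [[330.0, 237.0], [339.20001220703125, 199.3000030517578], [349.1000061035156, 201.6999969482422], [340.0, 239.39999389648438]]
blue ((291.4999694824219, 271.4999694824219), (44.99999237060547, 8.999998092651367), -0.0) [[269.0, 276.0], [269.0, 267.0], [314.0, 267.0], [314.0, 276.0]]
white [[315.8999938964844, 231.8000030517578], [319.5, 197.5], [339.20001220703125, 199.60000610351562], [335.6000061035156, 233.89999389648438]]
```

View pics/topcrop.png

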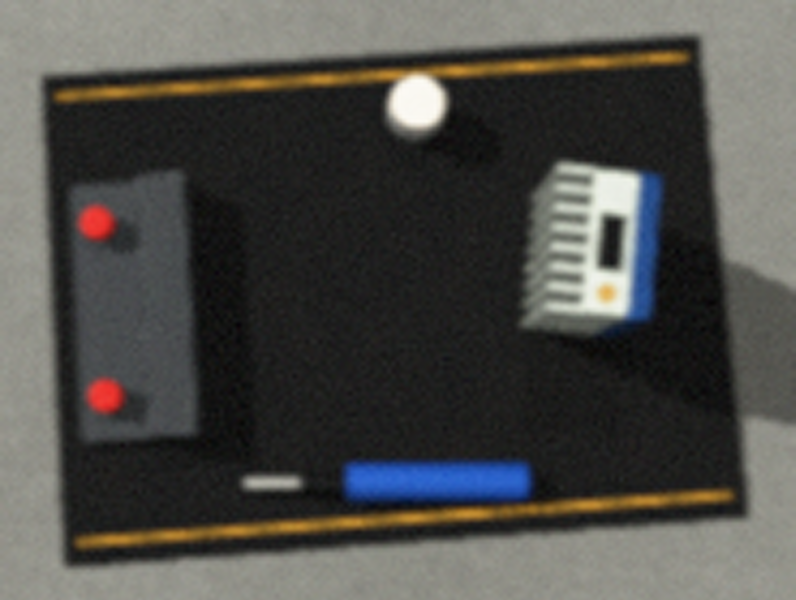

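The crop confirms it. At crop scale 4.3, the white top end with the black socket is at (600,240), the blue cover edge runs (662,175) to (650,320), and the fins face left. The bar's working edge runs (184,172) to (198,435).

```bash
python3 - <<'E'
from h import *
c=cam('top')
P=lambda x,y,z: ray(c,x/4.3+190,y/4.3+160,z)
A=P(662,175,.134);B=P(650,320,.134);F=P(557,162,.134)
print('blue edge',A.round(4),B.round(4),np.linalg.norm(A-B),'fin',F.round(4),np.linalg.norm(F-A))
d=(A-B)/np.linalg.norm(A-B); n=np.array([-d[1],d[0],0]);print('n housing x dir',n.round(3),'yaw',np.degrees(np.arctan2(n[1],n[0])),'centre',((A+B)/2+.03*n).round(4))
S=P(184,172,.044);T=P(198,435,.044);d=(S-T)/np.linalg.norm(S-T);m=np.array([-d[1],d[0],0])
print('bar',S.round(4),T.round(4),np.linalg.norm(S-T),'dir yaw',np.degrees(np.arctan2(m[1],m[0])))
print('jar top',P(418,100,.049).round(3),'driver',P(437,481,.016).round(3), 'driver right end',P(530,480,.016).round(3))
q=rot().as_matrix();print(q.round(3))
E
```

```text
blue edge [ 0.5668 -0.1983  0.134 ] [ 0.4816 -0.1909  0.134 ] 0.08559307651133621 fin [ 0.573  -0.1366  0.134 ] 0.06206792151330361
n housing x dir [0.086 0.996 0.   ] yaw 85.03801922233606 centre [ 0.5268 -0.1647  0.134 ]
bar [0.5769 0.0882 0.044 ] [0.4119 0.0738 0.044 ] 0.16560501966299365 dir yaw 94.96919884603656
jar top [ 0.626 -0.059  0.049] driver [ 0.386 -0.077  0.016] driver right end [ 0.388 -0.136  0.016]
[[ 0.897 -0.     0.441]
 [-0.441 -0.     0.897]
 [-0.    -1.    -0.   ]]
```

Housing cover centre is about (0.524,-0.195), with fins heading yaw 85°. The bar face centre is about (0.494,0.081), normal yaw 95°. I'm moving behind the cover, high, with the jaws part shut to give two contact points.

Request:
{"op": "move_arm", "data": {"rows": [[0,-25,0,0,0,0,0.4],[578,-25,-549,0,69,0,0.4],[578,-25,-549,0,69,0,0.4],[578,-25,-549,0,69,0,0.4],[578,-25,-549,0,69,0,0.4],[578,-25,-549,0,69,0,0.4],[578,-25,-549,0,69,0,0.4],[578,-25,-549,0,69,0,0.4],[578,-25,-549,0,69,0,0.4],[578,-25,-549,0,69,0,0.4]]}}

```text
clock: 1.6
tool_pos: [0.4382, -0.0361, 0.213]
orientation: [-0.477, 0.477, -0.522, 0.522]
force: [0.8, -0.5, 0.5]
finger_gap: 0.298
```

```bash
cat > go.py <<'E'
import sys
from h import *
# target world x y z, tool-z yaw deg -> tool-frame shift mm and turn deg
x,y,z,yaw=map(float,sys.argv[1:5]); o=env.get_obs(); r=rot()
T=R.from_matrix(np.array([[-np.sin(np.radians(yaw))*-1*-1*-1,0,np.cos(np.radians(yaw))],[-np.cos(np.radians(yaw)),0,np.sin(np.radians(yaw))],[0,-1,0]]))
print('t',o['clock'],'pos',o['tool_pos'].round(4),'F',o['force'].round(2),'gap',round(o['finger_gap'],3),'q',o['q'].round(2),'z yaw',np.degrees(np.arctan2(*r.as_matrix()[[1,0],2])).round(2))
print('shift',(r.inv().apply(np.array([x,y,z])-o['tool_pos'])*1000).round(1),'turn',np.degrees((r.inv()*T).as_rotvec()).round(2), 'det',np.linalg.det(T.as_matrix()).round(2))
E
python3 go.py .519 -.255 .21 -5
```

```text
t 1.6 pos [ 0.4382 -0.0361  0.213 ] F [ 0.81 -0.55  0.5 ] gap 0.298 q [-0.34  0.04  1.74 -0.    1.37 -0.25] z yaw -5.2
shift [210.6   3.2 100.3] turn [-0.05 -0.2   0.02] det 1.0
```

Request:
{"op": "move_arm", "data": {"rows": [[53,0,25,0,0,0,0.4],[106,0,50,0,0,0,0.4],[158,0,75,0,0,0,0.4],[211,0,100,0,0,0,0.4],[211,0,100,0,0,0,0.4],[211,45,100,0,0,0,0.4],[211,75,100,0,0,0,0.4],[211,98,100,0,0,0,0.4],[211,98,100,0,0,0,0.4],[211,98,100,0,0,0,0.4]]}}

```text
clock: 2.85
tool_pos: [0.5192, -0.2551, 0.1164]
orientation: [-0.477, 0.477, -0.521, 0.523]
force: [0.2, -0.2, 0.0]
finger_gap: 0.301
```

```bash
python3 go.py .524 -.195 .115 -5; python3 -c "
from h import *
cam('side','side1.png');a=cv2.imread('pics/side1.png');cv2.imwrite('pics/side1c.png',cv2.resize(a[150:380,150:400],None,fx=2.4,fy=2.4))"
```

```text
t 2.85 pos [ 0.5192 -0.2551  0.1164] F [ 0.18 -0.23  0.04] gap 0.301 q [-0.65  0.36  1.57  0.    1.21 -0.56] z yaw -5.17
shift [-60.3   1.3  -0.6] turn [-0.12 -0.17  0.06] det 1.0
```

View pics/side1c.png

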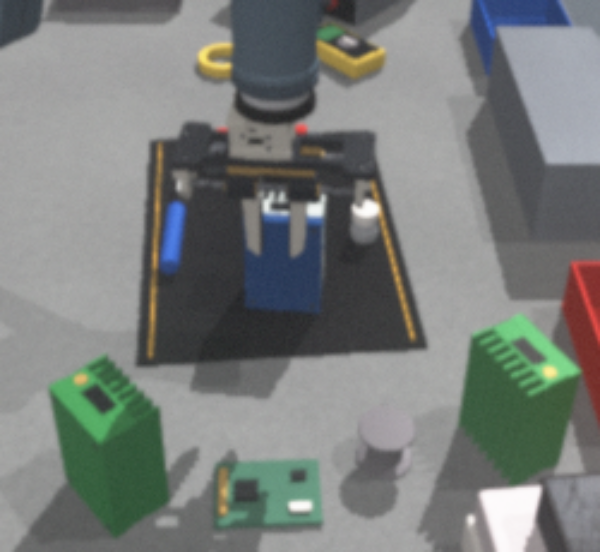

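The side crop shows the fingers at (251–298,255) behind the blue cover (246–325). They sit about 6 mm left of centre, so I'm shifting +6 mm and pushing gently.

Request:
{"op": "move_arm", "data": {"rows": [[-25,0,6,0,0,0,0.4],[-42,0,6,0,0,0,0.4],[-48,0,6,0,0,0,0.4],[-54,0,6,0,0,0,0.4],[-60,0,6,0,0,0,0.4],[-66,0,6,0,0,0,0.4],[-72,0,6,0,0,0,0.4],[-78,0,6,0,0,0,0.4],[-84,0,6,0,0,0,0.4],[-84,0,6,0,0,0,0.4]]}}

```text
clock: 4.15
tool_pos: [0.533, -0.1718, 0.1166]
orientation: [-0.477, 0.477, -0.521, 0.523]
force: [-0.4, -0.2, -0.1]
finger_gap: 0.296
```

```bash
python3 go.py .524 -.135 .115 -5; python3 -c "
from h import *
cam('side','side2.png');a=cv2.imread('pics/side2.png');cv2.imwrite('pics/side2c.png',cv2.resize(a[150:380,150:400],None,fx=2.4,fy=2.4))"
```

```text
t 4.15 pos [ 0.533  -0.1718  0.1166] F [-0.43 -0.24 -0.07] gap 0.296 q [-0.51  0.33  1.62 -0.    1.19 -0.42] z yaw -5.14
shift [-35.9   1.5 -12.3] turn [-0.16 -0.14  0.08] det 1.0
```

View pics/side2c.png

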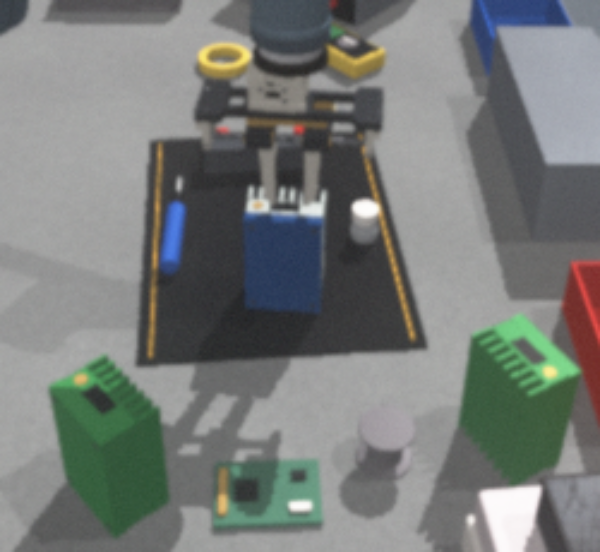

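```bash
python3 - <<'E'
from h import *
s=cam('side'); P=lambda x,y,z: ray(s,x/2.4+150,y/2.4+150,z).round(4)
print('cover bottom',P(246,305,.004),P(320,311,.004)); print('cover top',P(246,218,.134),P(326,219,.134))
C=lambda p:((proj(s,p)-150)*2.4).round()
print('TCP now',C([.533,-.1718,.1166]),'prev',C([.5192,-.2551,.1164]))
print('exp cover bottom',C([.567,-.198,.004]),C([.482,-.191,.004]),'top',C([.567,-.198,.134]),C([.482,-.191,.134]))
cam('top','top2.png');a=cv2.imread('pics/top2.png')[160:300,190:375];cv2.imwrite('pics/top2c.png',cv2.resize(a,None,fx=4.2,fy=4.2))
E
```

```text
cover bottom [ 0.482  -0.1813  0.004 ] [ 0.5677 -0.1908  0.004 ]
cover top [ 0.485  -0.1838  0.134 ] [ 0.5717 -0.1849  0.134 ]
TCP now [290. 224.] prev [277. 274.]
exp cover bottom [320. 315.] [246. 311.] top [322. 227.] [243. 222.]
```

View pics/top2c.png

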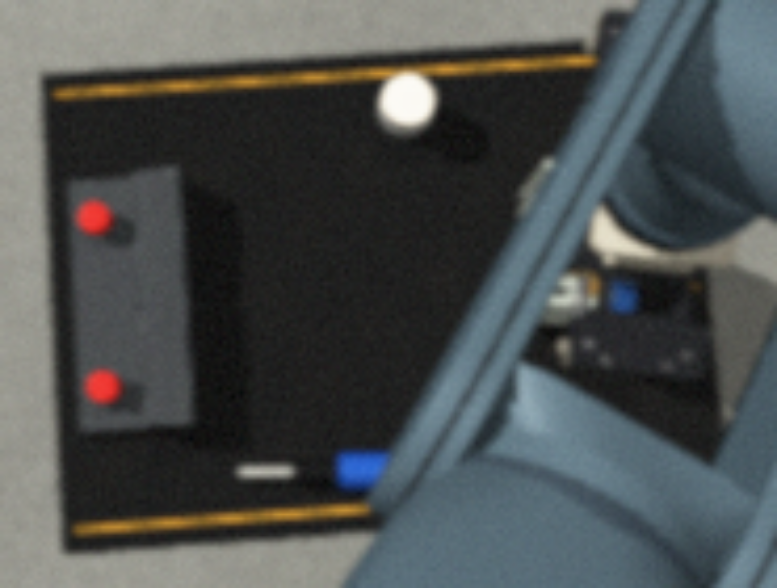

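The housing hasn't moved. The fingers passed over it: in the side view the tips are about 20 crop rows higher than the reported TCP predicts, which is about 30 mm. I'm backing out and lowering, then checking the tip height before pushing.

Request:
{"op": "move_arm", "data": {"rows": [[40,-5,0,0,0,0,0.4],[84,-5,0,0,0,0,0.4],[90,-5,0,0,0,0,0.4],[90,0,0,0,0,0,0.4],[90,15,-3,0,0,0,0.4],[90,28,-3,0,0,0,0.4],[90,28,-3,0,0,0,0.4]]}}

```text
clock: 5.18
tool_pos: [0.521, -0.2602, 0.0869]
orientation: [0.477, -0.477, 0.522, -0.522]
force: [0.2, -0.3, -0.2]
finger_gap: 0.3
```

```bash
python3 go.py .524 -.195 .115 -5; python3 - <<'E'
from h import *
s=cam('side','side3.png');t=cam('top');p=env.get_obs()['tool_pos']
a=cv2.imread('pics/side3.png')[190:290,215:315]; A=cv2.resize(a,None,fx=5,fy=5,interpolation=cv2.INTER_CUBIC)
u,v=(proj(s,p)-[215,190])*5; print('side crop TCP',u,v, 'z+.03',(proj(s,p+[0,0,.03])-[215,190])*5)
cv2.drawMarker(A,(int(u),int(v)),(0,0,255),0,14)
tp=proj(t,p).round().astype(int); print('top px',tp)
b=t['img'][tp[1]-50:tp[1]+50,tp[0]-30:tp[0]+30,::-1]; B=cv2.resize(b,None,fx=5,fy=5,interpolation=cv2.INTER_CUBIC)
cv2.imwrite('pics/s3.png',np.hstack([A,B]))
E
```

```text
t 5.175 pos [ 0.521  -0.2602  0.0869] F [ 0.22 -0.32 -0.2 ] gap 0.3 q [-0.65  0.4   1.59  0.    1.15 -0.57] z yaw -5.12
shift [-65.3 -28.1  -2.8] turn [ 0.   -0.12 -0.02] det 1.0
side crop TCP 256.7911020095019 421.93017822804705 z+.03 [256.60509694 376.76775744]
top px [365 221]
```

View pics/s3.png

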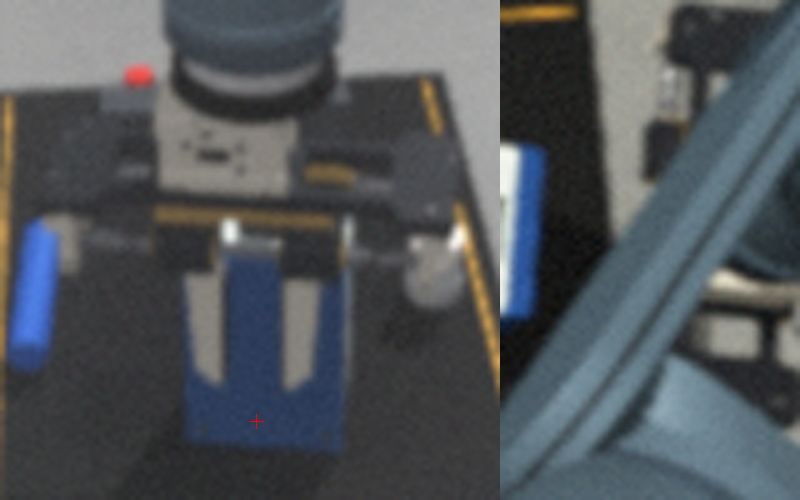

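Tips are at crop rows ~388 against a predicted 422, so the real tip is about 23 mm above the reported TCP. That puts it at z≈0.11, high on the cover. Pushing.

Request:
{"op": "move_arm", "data": {"rows": [[-25,0,2,0,0,0,0.4],[-45,0,2,0,0,0,0.4],[-52,0,2,0,0,0,0.4],[-59,0,2,0,0,0,0.4],[-66,0,2,0,0,0,0.4],[-73,0,2,0,0,0,0.4],[-80,0,2,0,0,0,0.4],[-85,0,2,0,0,0,0.4]]}}

```text
clock: 6.28
tool_pos: [0.5316, -0.1764, 0.0884]
orientation: [-0.477, 0.477, -0.521, 0.523]
force: [0.9, -1.3, 1.9]
finger_gap: 0.302
```

```bash
python3 go.py .524 -.195 .115 -5; python3 - <<'E'
from h import *
s=cam('side','side4.png')
h=cv2.cvtColor(s['img'],cv2.COLOR_RGB2HSV);m=cv2.inRange(h,(100,120,40),(125,255,255));m[:, :240]=0;m[:,300:]=0;m[:215]=0;m[290:]=0
v,u=np.nonzero(m);print('blue rows',v.min(),v.max(),'cols',u.min(),u.max())
E
```

```text
t 6.275 pos [ 0.5316 -0.1764  0.0884] F [ 0.85 -1.3   1.86] gap 0.302 q [-0.52  0.36  1.65  0.    1.13 -0.43] z yaw -5.14
shift [ 19.3 -26.6  -5.9] turn [-0.14 -0.14  0.06] det 1.0
blue rows 230 275 cols 253 283
```

Contact is about 2 N and the cover's lower edge has lifted, so it is tipping. Continuing slowly.

Request:
{"op": "move_arm", "data": {"rows": [[-5,0,0,0,0,0,0.4],[-10,0,0,0,0,0,0.4],[-15,0,0,0,0,0,0.4],[-20,0,0,0,0,0,0.4],[-25,0,0,0,0,0,0.4],[-30,0,0,0,0,0,0.4],[-30,0,0,0,0,0,0.4],[-30,0,0,0,0,0,0.4]]}}

```text
clock: 7.32
tool_pos: [0.5342, -0.1457, 0.0882]
orientation: [-0.478, 0.477, -0.521, 0.522]
force: [0.1, 0.1, 0.2]
finger_gap: 0.296
```

```bash
cat > see.py <<'E'
from h import *
import sys
s=cam('side')
h=cv2.cvtColor(s['img'],cv2.COLOR_RGB2HSV);m=cv2.inRange(h,(100,110,40),(125,255,255));m[:, :245]=0;m[:,310:]=0;m[:190]=0;m[290:]=0
v,u=np.nonzero(m);print('blue',len(v),'rows',v.min(),v.max(),'cols',u.min(),u.max())
cv2.imwrite('pics/'+sys.argv[1],cv2.resize(s['img'][170:300,200:340,::-1],None,fx=4,fy=4,interpolation=cv2.INTER_CUBIC))
E
python3 go.py .524 -.195 .115 -5; python3 see.py s5.png
```

```text
t 7.325 pos [ 0.5342 -0.1457  0.0882] F [0.13 0.08 0.22] gap 0.296 q [-0.47  0.35  1.67  0.    1.12 -0.38] z yaw -5.12
shift [ 50.  -26.8  -5.8] turn [-0.12 -0.12  0.02] det 1.0
blue 624 rows 221 250 cols 255 287
```

Request:
{"op": "move_arm", "data": {"rows": [[30,0,0,0,0,0,0.4],[70,0,0,0,0,0,0.4],[90,0,0,0,0,0,0.4],[90,0,0,0,0,0,0.4]]}}

```text
clock: 7.88
tool_pos: [0.526, -0.2366, 0.0881]
orientation: [-0.477, 0.476, -0.522, 0.523]
force: [0.1, 0.6, 0.4]
finger_gap: 0.298
```

```bash
python3 see.py s6.png; python3 go.py .524 -.195 .06 -5
```

```text
blue 244 rows 227 250 cols 262 286
t 7.925 pos [ 0.5259 -0.2353  0.088 ] F [-0.21 -0.84 -1.04] gap 0.301 q [-0.62  0.39  1.61  0.    1.14 -0.52] z yaw -5.21
shift [-40.   28.   -5.7] turn [-0.1  -0.21 -0.03] det 1.0
```

View pics/s6.png

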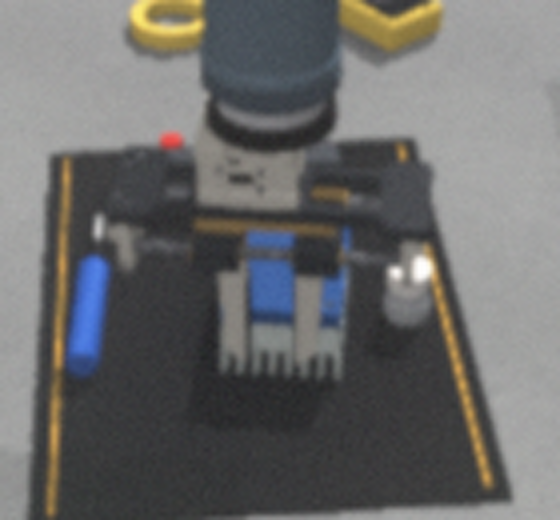

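Toppled: the cover is up, and the rear end stands on its fins with its lower edge at crop (222,376)–(342,378).

```bash
python3 - <<'E'
from h import *
s=cam('side');P=lambda x,y,z: ray(s,x/4+200,y/4+170,z)
a,b=P(221,376,.005),P(342,379,.005);c,d=P(222,324,.064),P(346,324,.064)
print(a.round(4),b.round(4),np.degrees(np.arctan2(*(b-a)[[1,0]])),np.linalg.norm(b-a));print(c.round(4),d.round(4),np.degrees(np.arctan2(*(d-c)[[1,0]])))
E
```

```text
[ 0.4876 -0.1277  0.005 ] [ 0.5751 -0.1305  0.005 ] -1.7944162980558231 0.0874748941446036
[ 0.4899 -0.1404  0.064 ] [ 0.5763 -0.1398  0.064 ] 0.39353283014398854
```

Rear end centre is about (0.531,-0.135). I'm lowering behind it, with the real tip around z 0.035, and opening the jaws a bit wider for a stable two-point push.

Request:
{"op": "move_arm", "data": {"rows": [[0,30,0,0,0,0,0.2],[0,60,0,0,0,0,0.2],[0,76,0,0,0,0,0.2],[-20,76,0,0,0,0,0.2],[-45,76,0,0,0,0,0.2],[-65,76,0,0,0,0,0.2],[-65,76,0,0,0,0,0.2]]}}

```text
clock: 8.85
tool_pos: [0.5325, -0.1679, 0.013]
orientation: [-0.478, 0.477, -0.521, 0.522]
force: [0.3, 0.2, 0.0]
finger_gap: 0.404
```

```bash
python3 go.py .524 -.09 .012 5
```

```text
t 8.85 pos [ 0.5325 -0.1679  0.013 ] F [0.34 0.21 0.04] gap 0.404 q [-0.51  0.45  1.73  0.    0.96 -0.42] z yaw -4.99
shift [-76.9   1.  -15.2] turn [-0.15 -9.99 -0.01] det 1.0
```

Request:
{"op": "move_arm", "data": {"rows": [[-12,0,0,0,0,0,0.2],[-20,0,0,0,0,0,0.2],[-28,0,-1,0,-2,0,0.2],[-36,0,-3,0,-4,0,0.2],[-44,0,-4,0,-6,0,0.2],[-52,0,-6,0,-8,0,0.2],[-60,0,-7,0,-10,0,0.2],[-60,0,-7,0,-10,0,0.2]]}}

```text
clock: 9.85
tool_pos: [0.5302, -0.1063, 0.0129]
orientation: [0.522, -0.521, 0.477, -0.477]
force: [-0.7, -0.0, 0.7]
finger_gap: 0.399
```

```bash
python3 go.py .524 -.09 .012 5; python3 - <<'E'
from h import *
s=cam('side','x.png');t=cam('top')
A=cv2.resize(s['img'][185:285,210:310,::-1],None,fx=5,fy=5,interpolation=cv2.INTER_CUBIC)
B=cv2.resize(t['img'][190:270,220:280,::-1],None,fx=5,fy=5,interpolation=cv2.INTER_CUBIC)
B=cv2.resize(t['img'][180:280,220:280,::-1],None,fx=5,fy=5,interpolation=cv2.INTER_CUBIC)
cv2.imwrite('pics/s7.png',np.hstack([A,B]))
E
```

```text
t 9.85 pos [ 0.5302 -0.1063  0.0129] F [-0.67 -0.05  0.73] gap 0.399 q [-0.41  0.42  1.78  0.    0.94 -0.5 ] z yaw 5.09
shift [-16.7   0.9  -4.7] turn [-0.09  0.09 -0.07] det 1.0
```

View pics/s7.png

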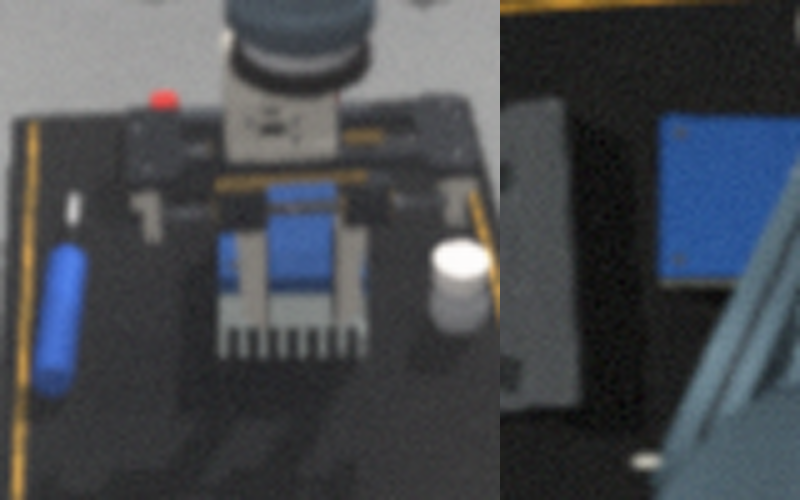

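```bash
python3 - <<'E'
from h import *
t=cam('top');s=cam('side');P=lambda x,y,z: ray(t,(x-500)/5+220,y/5+180,z)
a,b=P(659,115,.064),P(660,280,.064);S,T=P(564,98,.044),P(580,408,.044)
d=(S-T)/np.linalg.norm(S-T);n=np.array([-d[1],d[0],0]);M=(S+T)/2
for k in (a,b):print(k.round(4),'lateral',((k-M)@d).round(4),'gap',-((k-M)@n).round(4))
print('front yaw',np.degrees(np.arctan2(*(a-b)[[1,0]])),'bar yaw',np.degrees(np.arctan2(d[1],d[0])),'M',M)
Q=lambda x,y,z: ray(s,x/5+210,y/5+185,z).round(4);print('rear',Q(218,356,.005),Q(366,357,.005),'cover rear',Q(219,290,.064),Q(366,290,.064))
E
```

```text
[0.5667 0.0356 0.064 ] lateral 0.0681 gap 0.0514
[0.4784 0.0326 0.064 ] lateral -0.0201 gap 0.0469
front yaw 1.9328333977931602 bar yaw 4.877715309953409 M [0.49439646 0.08107107 0.044     ]
rear [ 0.4814 -0.0931  0.005 ] [ 0.5691 -0.0935  0.005 ] cover rear [ 0.4837 -0.1047  0.064 ] [ 0.5677 -0.1041  0.064 ]
```

Housing yaw is within about 3° of the bar. The end spans lateral −20 to +68 mm on the ±82 mm bar, with about 49 mm of gap. Sliding on along the bar normal.

Request:
{"op": "move_arm", "data": {"rows": [[-8,0,0,0,0,0,0.2],[-16,0,0,0,0,0,0.2],[-23,0,-1,0,0,0,0.2],[-29,0,-1,0,0,0,0.2],[-35,0,-2,0,0,0,0.2],[-40,0,-2,0,0,0,0.2]]}}

```text
clock: 10.8
tool_pos: [0.5244, -0.0671, 0.0128]
orientation: [0.522, -0.521, 0.477, -0.478]
force: [-0.2, -3.9, -0.7]
finger_gap: 0.396
```

```bash
cat > m.py <<'E'
from h import *
t=cam('top');h=cv2.cvtColor(t['img'],cv2.COLOR_RGB2HSV);m=cv2.inRange(h,(100,110,60),(125,255,255));m[:195]=0;m[250:]=0;m[:,:228]=0;m[:,300:]=0
d=np.array([.9964,.0850,0]);n=np.array([-.0850,.9964,0]);M=np.array([.4944,.0811,.044])
rows=[v for v in range(195,250) if m[v].sum()>255*4]; e=np.array([[np.nonzero(m[v])[0].min()-.5,v] for v in rows][2:-2],float)
k=np.polyfit(e[:,1],e[:,0],1); print('front col fit',k.round(3),'rows',rows[0],rows[-1],'resid',np.abs(np.polyval(k,e[:,1])-e[:,0]).max().round(2))
for v in (rows[0]-.5,rows[-1]+.5):
    p=ray(t,np.polyval(k,v),v,.064); print(p.round(4),'lat',((p-M)@d).round(4),'gap',(-(p-M)@n).round(4))
o=env.get_obs();print('F',o['force'].round(2),'F.n',(o['force']@n).round(2),o['tool_pos'].round(4),o['clock'])
E
python3 m.py; python3 go.py .524 -.09 .012 4.9
```

```text
front col fit [5.00000e-02 2.25829e+02] rows 207 240 resid 0.49
[0.5562 0.0771 0.064 ] lat 0.0612 gap 0.0092
[0.4657 0.0697 0.064 ] lat -0.0296 gap 0.009
F [ 0.17 -3.53  0.46] F.n -3.53 [ 0.5243 -0.0664  0.0128] 10.85
t 10.85 pos [ 0.5243 -0.0664  0.0128] F [ 0.17 -3.53  0.46] gap 0.401 q [-0.34  0.4   1.81  0.    0.93 -0.43] z yaw 5.03
shift [23.4  0.8 -2.3] turn [-0.06  0.13 -0.07] det 1.0
```

The end is now parallel to the bar with a gap of about 9 mm, and sliding friction is about 3.7 N. Creeping in.

Request:
{"op": "move_arm", "data": {"rows": [[-2,0,0,0,0,0,0.2],[-4,0,0,0,0,0,0.2],[-5,0,0,0,0,0,0.2],[-6,0,0,0,0,0,0.2],[-7,0,0,0,0,0,0.2],[-7,0,0,0,0,0,0.2]]}}

```text
clock: 11.6
tool_pos: [0.5236, -0.0594, 0.0128]
orientation: [0.522, -0.521, 0.478, -0.477]
force: [0.3, -4.0, -0.1]
finger_gap: 0.402
```

```bash
python3 m.py
```

```text
front col fit [5.50000e-02 2.21702e+02] rows 207 240 resid 0.83
[0.556  0.0852 0.064 ] lat 0.0617 gap 0.0012
[0.4655 0.0771 0.064 ] lat -0.0291 gap 0.0015
F [ 0.64 -3.44 -0.89] F.n -3.48 [ 0.5236 -0.0594  0.0128] 11.65
```

Request:
{"op": "move_arm", "data": {"rows": [[-0.5,0,0,0,0,0,0.2],[-1,0,0,0,0,0,0.2],[-1.5,0,0,0,0,0,0.2]]}}

```text
clock: 12.02
tool_pos: [0.5235, -0.0579, 0.0128]
orientation: [0.522, -0.521, 0.478, -0.478]
force: [0.1, -4.6, -0.6]
finger_gap: 0.399
```

Request:
{"op": "move_arm", "data": {"rows": [[-0.5,0,0,0,0,0,0.2],[-0.8,0,0,0,0,0,0.2]]}}

```text
clock: 12.28
tool_pos: [0.5234, -0.0571, 0.0128]
orientation: [0.522, -0.521, 0.478, -0.478]
force: [1.1, -3.8, -0.8]
finger_gap: 0.403
```

Request:
{"op": "move_arm", "data": {"rows": [[-0.4,0,0,0,0,0,0.2],[-0.8,0,0,0,0,0,0.2]]}}

```text
clock: 12.52
tool_pos: [0.5234, -0.0562, 0.0128]
orientation: [0.522, -0.521, 0.478, -0.477]
force: [-0.1, -3.6, 0.1]
finger_gap: 0.396
```

Request:
{"op": "move_arm", "data": {"rows": [[-0.4,0,0,0,0,0,0.2],[-0.8,0,0,0,0,0,0.2]]}}

```text
clock: 12.78
tool_pos: [0.5233, -0.0554, 0.0128]
orientation: [0.522, -0.521, 0.478, -0.478]
force: [0.3, -3.4, -0.0]
finger_gap: 0.403
```

Request:
{"op": "move_arm", "data": {"rows": [[-0.4,0,0,0,0,0,0.2],[-0.8,0,0,0,0,0,0.2]]}}

```text
clock: 13.02
tool_pos: [0.5232, -0.0546, 0.0128]
orientation: [0.522, -0.521, 0.478, -0.478]
force: [-0.1, -4.9, 0.1]
finger_gap: 0.398
```

Request:
{"op": "move_arm", "data": {"rows": [[-0.4,0,0,0,0,0,0.2],[-0.8,0,0,0,0,0,0.2]]}}

```text
clock: 13.28
tool_pos: [0.5231, -0.0538, 0.0128]
orientation: [0.522, -0.521, 0.478, -0.478]
force: [0.0, -3.2, 0.3]
finger_gap: 0.4
```

Request:
{"op": "move_arm", "data": {"rows": [[-0.4,0,0,0,0,0,0.2],[-0.8,0,0,0,0,0,0.2]]}}

```text
clock: 13.52
tool_pos: [0.5233, -0.0536, 0.0129]
orientation: [0.522, -0.521, 0.477, -0.478]
force: [-0.6, -7.3, -1.9]
finger_gap: 0.402
```

```bash
python3 m.py
```

```text
front col fit [5.70000e-02 2.19821e+02] rows 207 240 resid 0.73
[0.5559 0.0891 0.064 ] lat 0.062 gap -0.0027
[0.4655 0.0808 0.064 ] lat -0.0289 gap -0.0022
F [ 1.   -6.25 -1.32] F.n -6.31 [ 0.5233 -0.0536  0.0129] 13.575
```

Contact with the bar: force is rising and motion has stopped. Building up to about 15–16 N at the tool, which is roughly 12 N on the bar plus friction.

Request:
{"op": "move_arm", "data": {"rows": [[-0.5,0,0,0,0,0,0.2],[-1.0,0,0,0,0,0,0.2],[-1.0,0,0,0,0,0,0.2]]}}

```text
clock: 13.95
tool_pos: [0.5234, -0.0536, 0.0129]
orientation: [0.522, -0.522, 0.477, -0.478]
force: [0.3, -8.3, -0.8]
finger_gap: 0.398
```

Request:
{"op": "move_arm", "data": {"rows": [[-1.0,0,0,0,0,0,0.2],[-1.4,0,0,0,0,0,0.2],[-1.7,0,0,0,0,0,0.2],[-1.7,0,0,0,0,0,0.2]]}}

```text
clock: 14.45
tool_pos: [0.5235, -0.0537, 0.0129]
orientation: [-0.521, 0.522, -0.476, 0.479]
force: [-0.0, -11.1, -1.4]
finger_gap: 0.396
```

Request:
{"op": "move_arm", "data": {"rows": [[-1.7,0,0,0,0,0,0.2],[-2.0,0,0,0,0,0,0.2],[-2.3,0,0,0,0,0,0.2],[-2.3,0,0,0,0,0,0.2],[-2.3,0,0,0,0,0,0.2]]}}

```text
clock: 15.08
tool_pos: [0.5235, -0.0538, 0.0131]
orientation: [-0.521, 0.523, -0.475, 0.479]
force: [-1.0, -13.5, -1.9]
finger_gap: 0.398
```

Request:
{"op": "move_arm", "data": {"rows": [[-2.4,0,0,0,0,0,0.2],[-2.6,0,0,0,0,0,0.2],[-2.6,0,0,0,0,0,0.2],[-2.6,0,0,0,0,0,0.2],[-2.6,0,0,0,0,0,0.2],[-2.6,0,0,0,0,0,0.2],[-2.6,0,0,0,0,0,0.2],[-2.6,0,0,0,0,0,0.2],[-2.6,0,0,0,0,0,0.2],[-2.6,0,0,0,0,0,0.2]]}}

```text
clock: 16.32
tool_pos: [0.5236, -0.0539, 0.0133]
orientation: [-0.52, 0.524, -0.473, 0.48]
force: [-1.3, -13.6, -1.4]
finger_gap: 0.401
```

```bash
python3 m.py; python3 go.py .524 -.13 .012 4.9
```

```text
front col fit [6.20000e-02 2.18626e+02] rows 208 239 resid 0.54
[0.5532 0.0891 0.064 ] lat 0.0593 gap -0.003
[0.4681 0.0809 0.064 ] lat -0.0262 gap -0.002
F [ -0.8  -14.95  -1.82] F.n -14.83 [ 0.5236 -0.0539  0.0133] 16.375
t 16.375 pos [ 0.5236 -0.0539  0.0133] F [ -0.8  -14.95  -1.82] gap 0.402 q [-0.31  0.4   1.81 -0.01  0.92 -0.39] z yaw 5.2
shift [75.8  2.2 -6.5] turn [-0.1   0.3   0.66] det 1.0
```

Request:
{"op": "move_arm", "data": {"rows": [[-2.6,0,0,0,0,0,0.2],[-2.9,0,0,0,0,0,0.2],[-2.9,0,0,0,0,0,0.2],[-2.9,0,0,0,0,0,0.2],[-2.9,0,0,0,0,0,0.2],[-2.9,0,0,0,0,0,0.2],[-2.9,0,0,0,0,0,0.2],[-2.9,0,0,0,0,0,0.2],[-2.9,0,0,0,0,0,0.2],[-2.9,0,0,0,0,0,0.2]]}}

```text
clock: 17.62
tool_pos: [0.5236, -0.0541, 0.0136]
orientation: [-0.519, 0.526, -0.472, 0.481]
force: [-1.1, -15.7, -1.6]
finger_gap: 0.398
```

Request:
{"op": "move_arm", "data": {"rows": [[-1,0,0,0,0,0,0.2],[0,0,0,0,0,0,0.2],[4,0,0,0,0,0,0.2],[12,0,0,0,0,0,0.2],[30,0,0,0,0,0,0.2],[50,0,0,0,0,0,0.2],[70,-20,0,0,0,0,0.2],[90,-60,0,0,0,0,0.2],[110,-110,0,0,0,0,0.2],[110,-140,0,0,0,0,0.2]]}}

```text
clock: 18.88
tool_pos: [0.5342, -0.1648, 0.1581]
orientation: [-0.519, 0.525, -0.471, 0.483]
force: [-0.8, 0.3, -0.6]
finger_gap: 0.403
```

```bash
python3 m.py; python3 - <<'E'
from h import *
s=cam('side','x.png');t=cam('top')
A=cv2.resize(s['img'][170:300,200:330,::-1],None,fx=4,fy=4,interpolation=cv2.INTER_CUBIC)
B=cv2.resize(t['img'][170:300,200:268,::-1],None,fx=4,fy=4,interpolation=cv2.INTER_CUBIC)
cv2.imwrite('pics/s8.png',np.hstack([A,B]))
E
```

```text
front col fit [-1.40000e-02  2.36171e+02] rows 205 240 resid 11.25
[0.5614 0.0848 0.064 ] lat 0.0671 gap 0.002
[0.4654 0.0829 0.064 ] lat -0.0287 gap -0.0042
F [ 1.19 -0.04  2.5 ] F.n -0.14 [ 0.5358 -0.1649  0.1616] 18.925
```

View pics/s8.png

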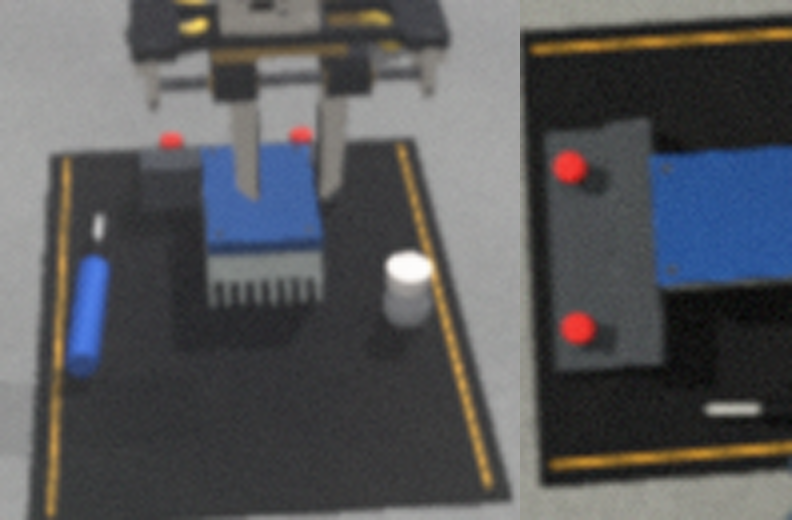

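The housing lies cover up, with its front edge flush along the bar at crop (652,155)–(660,285) and inside the bar's ends (rows 120–365). The gripper is clear, and the jar and driver are where they started. Handing in.

```bash
python3 -c "
from h import *
print(workorder.finish_job())"
```

```text
the job is handed in; nothing more can be done
None
```

The housing now lies on its fins, blue cover up, with its whole far end flat on the stop bar. I handed the job in at about 19 s on the robot's clock.

- **Topple and slide:** I pushed the housing over from high on its cover with part-shut fingers. I then slid and turned it square to the bar with a two-finger push, without ever gripping it.
- **Position on the bar:** The end spans about −29 to +62 mm across the bar, which reaches ±82 mm, and sat parallel to it within about 1 mm while pressed. The last picture shows the end flush.
- **Press:** The wrist read 13.5–15.7 N over about 2.5 s. Sliding friction was about 3.7 N, so I estimate 10–12 N on the bar, and no more than 16 N even with no friction. The force on the bar itself was not measured.
- **After release:** The gripper backed off and is touching nothing. The driver and jar beside it look unmoved in the last picture.

**Checks that failed or disagreed:**
- The first push went over the top of the housing without touching it. The real fingertips sat about 23 mm higher than the reported TCP, so I lowered the arm and pushed again.
- The camera put the pressed end 2–3 mm inside the bar, which is about the calibration error. The rise in force showed the real contact.
- The automatic edge fit after I backed away was spoiled, probably by the arm blocking the view. I checked the final position by eye instead.

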